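Finish a layer of meringue cartons on the carrying board

ROBOT

A 6-joint arm with a two-finger parallel gripper is mounted at the origin on the work surface. World frame = base frame: x ahead of the robot, y to its left, z up, the work surface at z = 0. Lengths are in mm, angles in rad, forces in N, time in s.
With the tool pointing down it reaches from about 350 to 875 mm from the base axis. Payload 4.2 kg.
Tool frame: the origin (TCP) lies midway between the tips of the shut fingers; the grasp point (between the pads) lies 19 mm behind it (arm.tcp_to_grasp is the distance from the TCP to the grasp point, in mm); z points along the fingers, y is the line along which they close (so a half turn about z gives the same grasp; the last joint's range is limited). The gripper opens to 85 mm and grips with 20 to 120 N. Pads are 22 mm wide; open, the fingers measure 114 mm over their backs; the gripper's body (76 mm by 85 mm) begins 54 mm behind the grasp point. The pads swing forward as they close: fully open they stand 13 mm farther back than shut.
Start: joints at [-0.902, 0.385, 0.008, 0, -1.194, -0.259], TCP at [249.029, -573.222, 231.312] pointing down, gripper open.
Joint ranges: [-3.14, 3.14], [-1.21, 2.06], [-1.07, 1.41], [-3.16, 2.05], [-2.99, -0.16], [-3.1, 3.1]. Speed limits (rad/s): [2.79, 2.79, 3.14, 3.14, 3.14, 3.14].

INTERFACE

Orientations are given as a unit quaternion [x, y, z, w].
In Python, from bench import arm, get_image gives the robot as it stands.
- The arm moves only by the tool drive_tool, never from a script. Its argument "deltas" is a list of rows, each a list of 2 entries, a list of its own where there are three numbers: the shift along the tool's x, y, z in cm, then the turn, a rotation vector about the tool's x, y, z in degrees. In form: [[[x, y, z], [ax, ay, az]], ...]. A call has 1 to 12 rows; each row shifts and turns the commanded pose from where the row before left it, along the tool's axes as they then stand; what a row does not reach is not made up. A row lasts 1/10 s, in which the tool goes at most 50 mm and 8.59 degrees, less where a joint would pass 70% of its speed; a pose out of reach is approached as far as the arm can. A call with a gripper value outside its range is refused whole. "claw" is the finger opening in cm, from 0 to 8.54, set as the call begins (left out, the last holds). The fingers move at their own pace and stop on an object; the grip force is fixed at half the most. Time passes only in rows, so rows that do not move let the fingers close. It gives the time, the measured TCP pose, the force, the opening and the grip force at its end, in the units of the state.
- arm.read_state(): the state, without advancing time (a new reading comes with each control period).
- get_image(name): name is "side" or "top"; returns a dict with "img" (420x560x3 uint8, red, green, blue), "fx", "fy", "cx", "cy" (pixels), "eye" and "orientation" of the camera in the world. Camera axes: x right, y down, z forward; pixel columns grow to the right and rows downward; lengths in mm; the calibration is good to about 2 mm. A picture is of the moment at which its call begins. There is no depth.
- arm.job_done(): hands the job in; it is judged then, once.
The state is a dict: "clock": time; "joints": joint angles; "joint_vel": joint speeds; "joint_efforts": joint torques, N m; "position": TCP position; "ee_rot": TCP orientation; "contact_force": force on the tool from outside, world axes, zero at the start; "wrist_torque": the same for the moment, N m; "gripper_width": finger opening in mm; "grasp_force": force on a finger pad.
Only numpy, scipy, OpenCV 4.12 (cv2) and the standard library are available. Lean on these libraries where they do the work, as an engineer would, in place of code of your own. Each camera call takes 0.05 s, during which the arm holds its last target. There are 200 camera calls.

TASK

Finish the layer of meringue cartons on the wooden board: lay the two loose cartons flat, right way up, in the two empty places, so that the four make an interlocking pinwheel with small gaps and a square hole in the middle, the two laid already staying in their places. The cartons crush easily: hold them with a light grip (at most 40 N a finger), keep them upright, and set them down gently without dropping, pressing or shoving. Leave the jar, the jug and the crock where they stand.

Things in the scene. Friction and masses are not known exactly. Their poses are not given: they have to be found in the camera images.
- board: Fixed square wooden board, 200 x 200 mm, flat top 30 mm above the counter; origin at the centre of its underside; x roughly away from the robot, y to its left. Pattern on it, 182 mm square: a pinwheel of four cartons, each with an end facing the next one's side across a 6 mm gap, and a 70 mm square hole in the middle. The far and left cartons are laid; the near and right are missing.
- carton_1: Loose brown card carton, paper band and twine, on the counter to the robot's right. 120 mm long (x), 56 wide (y), 64 high, 0.1 to 0.23 kg; origin at the centre of its underside, z up; both ends alike. Crushed by over 80 N from the fingers (40 N each; 20 N each holds it well) or 60 N against board or neighbour: so land slowly; a fall of over 10 mm breaks it. Grip it across its width.
- carton_2: The other loose carton, the same as carton_1; either may go to either place. Hint for both: held 15 to 25 mm from its middle, towards the end that will border the open hole, the inner finger comes down in the hole, clear of the neighbour.
- laid_far: Carton of the same kind, laid already along the board's far (+x) edge, its length along the board's y; loose, origin at the centre of its underside.
- laid_left: Carton of the same kind, laid already along the board's left (+y) edge, its length along the board's x; loose, origin at the centre of its underside.
- place_right (a point): Point on the board's top: middle of the empty place along its right (-y) edge, at x -31, y -63 mm on the board; the carton here lies with its length along the board's x. The hole borders its inner side from 4 mm short of the middle to its far (+x) end.
- place_near (a point): Point on the board's top: middle of the empty place along its near (-x) edge, at x -63, y +31 mm on the board; the carton here lies with its length along the board's y. The hole borders its inner side from its right (-y) end to 4 mm past the middle.
- place_far (a point): Point on the board's top: middle of laid_far's place, at x +63, y -31 mm on the board.
- place_left (a point): Point on the board's top: middle of laid_left's place, at x +31, y +63 mm on the board.
- jar: Bystander: buff stoneware jar with a brown paper cover, 90 mm across, 106 mm high, standing among the loose cartons; origin at the centre of its underside.
- jug: Bystander: buff stoneware jug with a brown shoulder, 117 mm across, 228 mm high, on the robot's left near the robot; origin at the centre of its underside.
- crock: Bystander: lidded buff and brown crock, 133 mm across, 190 mm high, left of the board; origin at the centre of its underside.

How it is judged (in metres and radians):
At the end, for the whole second after the job is handed in: All four cartons lie level and at rest on the board's top, each middle within 16 mm of the middle of its place and its length within 0.17 rad of the pattern (near, far: along the board's y; right, left: along its x). Either loose carton may take either empty place (((horizontal distance between carton_1 and place_right below 0.016 m and angle between the x axis of carton_1 and the x axis of board, either way round below 0.17 rad and horizontal distance between carton_2 and place_near below 0.016 m and angle between the x axis of carton_2 and the y axis of board, either way round below 0.17 rad) or (horizontal distance between carton_2 and place_right below 0.016 m and angle between the x axis of carton_2 and the x axis of board, either way round below 0.17 rad and horizontal distance between carton_1 and place_near below 0.016 m and angle between the x axis of carton_1 and the y axis of board, either way round below 0.17 rad)) and horizontal distance between laid_far and place_far below 0.016 m and angle between the x axis of laid_far and the y axis of board, either way round below 0.17 rad and horizontal distance between laid_left and place_left below 0.016 m and angle between the x axis of laid_left and the x axis of board, either way round below 0.17 rad and angle between each of carton_1, carton_2, laid_far, laid_left's own z axis and vertical below 0.06 rad and z of carton_1 in the frame of board between 0.026 and 0.035 m and linear speed of each of carton_1, carton_2, laid_far, laid_left below 0.02 m/s and z of carton_2 in the frame of board between 0.026 and 0.035 m and z of laid_far in the frame of board between 0.026 and 0.035 m and z of laid_left in the frame of board between 0.026 and 0.035 m); the robot touches nothing.
It fails at once if a carton is crushed: the fingers press on it with more than 80 N in all (both fingers together) (contact force between the fingers and carton_1 above 80 N or contact force between the fingers and carton_2 above 80 N or contact force between the fingers and laid_far above 80 N or contact force between the fingers and laid_left above 80 N).
It fails at once if a carton is set down hard on, or pressed or shoved against, the board or another carton with more than 60 N (contact force between any of carton_1, carton_2, laid_far, laid_left and board above 60 N or contact force between carton_1 and carton_2 above 60 N or contact force between any of carton_1, carton_2 and laid_far above 60 N or contact force between any of carton_1, carton_2, laid_far and laid_left above 60 N).
It fails at once if a carton is let fall freely (no finger on it, faster than 0.5 m/s: a drop of more than about 13 mm) ((linear speed of carton_1 above 0.5 m/s and contact force between the fingers and carton_1 below 0.5 N) or (linear speed of carton_2 above 0.5 m/s and contact force between the fingers and carton_2 below 0.5 N) or (linear speed of laid_far above 0.5 m/s and contact force between the fingers and laid_far below 0.5 N) or (linear speed of laid_left above 0.5 m/s and contact force between the fingers and laid_left below 0.5 N)).
It fails at once if a carton is tipped by more than about 35 degrees (angle between any of carton_1, carton_2, laid_far, laid_left's own z axis and vertical above 0.6 rad).
It fails at once if the jar, the jug or the crock is moved by more than 25 mm (distance of any of jar, jug, crock from where it was at the start of the episode above 0.025 m).
It also fails if it takes over 58 s, if anything falls off the work surface, if the arm or the gripper's body presses on something with over 40 N, if the wrist force passes 120 N, or if a joint passes its speed limit or range.

## Working session

There is one attempt and no reset: what is moved stays moved. The work goes in short steps, Python scripts to look and compute and a tool call to move; the robot and the scene stay as the last step left them, time stands still between calls to the robot, and variables do not carry over. Pictures are saved under pics/ and viewed, at most 10 in all, crops included, and the job is handed in when it is done.

Besides the shell and the picture viewer there is one more tool, called after "Request:" as name(argument=value, ...), one argument or row to a line, values as JSON. drive_tool: Moves the arm, as the interface text tells. Its arguments: {"type":"object","properties":{"deltas":{"type":"array"},"claw":{"type":"number"}},"required":["deltas"]}

```bash
mkdir -p pics; ls
python3 - <<'E'
from bench import arm,get_image
import cv2,pickle
for n in("top","side"):
    d=get_image(n);cv2.imwrite(f"pics/{n}0.png",d["img"][:,:,::-1]);pickle.dump(d,open(f"{n}0.pkl","wb"))
    print(n,{k:v for k,v in d.items() if k!="img"})
print(arm.read_state(), arm.tcp_to_grasp)
E
```

```text
pics
top {'fx': 455.0203019813165, 'fy': 455.0203019813165, 'cx': 281.7823601229952, 'cy': 211.39881534712316, 'eye': array([ 325.81483886,   52.09702859, 1187.14211206]), 'orientation': array([ 0.70856545, -0.7032025 ,  0.04465955, -0.03803633])}
side {'fx': 479.25916899599184, 'fy': 479.25916899599184, 'cx': 276.26302368041064, 'cy': 205.0926039432988, 'eye': array([ 89.64908003, 837.52660841, 644.78785702]), 'orientation': array([-0.19899564,  0.86206121, -0.45370027,  0.10680482])}
{'clock': 0.1, 'joints': array([-9.02399696e-01,  3.85474074e-01,  6.74906639e-03, -4.27525927e-04,
       -1.19397929e+00, -2.58590635e-01]), 'joint_vel': array([-0.00074702,  0.00085336,  0.00280249,  0.00235334, -0.00124331,
       -0.00085878]), 'joint_efforts': array([-4.73415075e-04, -3.93319595e+01,  1.88927811e+01,  4.19791907e+00,
       -2.59018554e-03,  7.19244184e-06]), 'position': array([ 248.82056636, -572.76714127,  230.3301889 ]), 'ee_rot': array([-2.03394894e-01,  9.79096301e-01,  9.42163394e-04, -2.48774914e-04]), 'contact_force': array([-0.09340114,  0.05530193, -0.11659282]), 'wrist_torque': array([ 0.00779913, -0.01061233, -0.01318144]), 'grasp_force': 0.0, 'gripper_width': 85.30380742700487} 18.700000000000003
```

View pics/top0.png

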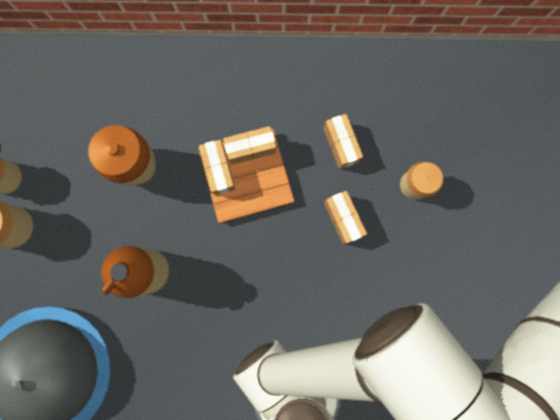

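View pics/side0.png

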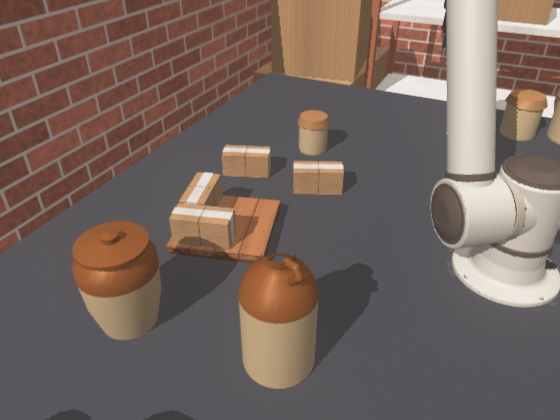

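The top picture shows the board (208–293, 127–222), the loose cartons near (343,140) and (346,217), and the jar at (424,180). In the side picture the loose cartons are at (247,161) and (318,178), and the board is at about (228,225). Next I fit box silhouettes to both views.

```bash
cat > h.py <<'E'
import numpy as np,cv2,pickle
from scipy.optimize import minimize
from scipy.spatial.transform import Rotation as R
S=4
def proj(d,P):
    p=(np.asarray(P)-d["eye"])@R.from_quat(d["orientation"]).as_matrix()
    return np.c_[d["fx"]*p[:,0]/p[:,2]+d["cx"],d["fy"]*p[:,1]/p[:,2]+d["cy"]]
def box(x,y,a,L,W,z0,z1):
    c,s=np.cos(a),np.sin(a)
    return np.array([[x+c*u*L/2-s*v*W/2,y+s*u*L/2+c*v*W/2,z] for u in(-1,1) for v in(-1,1) for z in(z0,z1)])
def mask(d):
    hsv=cv2.cvtColor(d["img"],cv2.COLOR_RGB2HSV).astype(int)
    w=d["img"].astype(int)
    return (((w[...,0]-w[...,2])>25)|(w.min(2)>130)).astype(np.uint8)
def render(d,boxes,sh):
    m=np.zeros((sh[0]*S,sh[1]*S),np.uint8)
    for b in boxes:
        q=cv2.convexHull((((proj(d,b)+.5)*S-.5)*16).round().astype(np.int32))
        cv2.fillConvexPoly(m,q,1,shift=4)
    return cv2.resize(m.astype(np.float32),(sh[1],sh[0]),interpolation=cv2.INTER_AREA)
def fit(ds,win,model,p0,sc):
    """win: per view (u0,u1,v0,v1)"""
    ms=[mask(d).astype(np.float32) for d in ds]
    def cost(q):
        t=0
        for d,m,(a,b,c,e) in zip(ds,ms,win):
            r=render(d,model(np.array(p0)+q*sc),m.shape)
            t+=np.abs(r-m)[c:e,a:b].sum()
        return t
    n=len(p0);q=np.zeros(n)
    for k in range(3):
        s=np.vstack([q]+[q+np.eye(n)[i]*(1 if k==0 else .3) for i in range(n)])
        r=minimize(cost,q,method="Nelder-Mead",options=dict(initial_simplex=s,xatol=.003,fatol=.1,maxiter=400));q=r.x
    return np.array(p0)+q*sc,r.fun
def ray(d,u,v,z):
    g=R.from_quat(d["orientation"]).apply([(u-d["cx"])/d["fx"],(v-d["cy"])/d["fy"],1]);return d["eye"]+g*(z-d["eye"][2])/g[2]
def carton(p): return [box(p[0],p[1],p[2],120,56,0,64)]
def boardm(p):
    x,y,a=p[:3];c,s=np.cos(a),np.sin(a)
    f=lambda u,v:(x+c*u-s*v,y+s*u+c*v)
    return [box(x,y,a,200,200,0,30),box(*f(63,-31),a+np.pi/2,120,56,30,94),box(*f(31,63),a,120,56,30,94)]
E
cat > m.py <<'E'
from h import *
T=pickle.load(open("top0.pkl","rb"));D=pickle.load(open("side0.pkl","rb"))
for n,(u,v),wt,ws in(("A",(343,140),(310,378,100,178),(212,280,138,185)),("B",(346,217),(312,382,180,255),(285,352,154,202))):
    p=ray(T,u,v,50);a0=-.0
    for a0 in(-.3,.3):
      for vs in ([T],[D],[T,D]):
        print(n,a0,len(vs),*fit(vs,[wt,ws] if vs[0] is T else [ws],carton,[p[0],p[1],a0],[15,15,.2]))
p=ray(T,250,175,30)
for vs,w in(([T],[(195,310,105,240)]),([T,D],[(195,310,105,240),(160,300,165,255)])):
    print("board",*fit(vs,w,boardm,[p[0],p[1],.2],[15,15,.2]))
for nm,u,v,z in(("jar",426,179,106),("crock",118,152,180),("jug",128,270,200)):print(nm,ray(T,u,v,z))
E
python3 m.py
python3 - <<'E'
from h import *
T=pickle.load(open("top0.pkl","rb"));cv2.imwrite("pics/c.png",np.hstack([cv2.resize(T["img"][95:265,190:460,::-1],None,fx=2.8,fy=2.8)]))
E
```

```text
A -0.3 1 [ 6.47578218e+02 -1.14618872e+02  3.65463898e-01] 80.625
A -0.3 1 [ 6.46374285e+02 -1.13486187e+02  3.92353559e-01] 163.5625
A -0.3 2 [ 6.47057994e+02 -1.14039321e+02  3.76660096e-01] 255.25
A 0.3 1 [ 6.47646878e+02 -1.14353704e+02  3.57854506e-01] 80.625
A 0.3 1 [ 6.46906347e+02 -1.13357842e+02  3.93842173e-01] 163.25
A 0.3 2 [ 6.47558333e+02 -1.14523759e+02  3.72156600e-01] 256.125
B -0.3 1 [ 4.48245836e+02 -1.18557964e+02  4.27170679e-01] 87.9375
B -0.3 1 [ 446.94726166 -116.51973085    0.4492471 ] 43.1875
B -0.3 2 [ 4.47588582e+02 -1.17250875e+02  4.44067863e-01] 154.25
B 0.3 1 [ 4.47881228e+02 -1.18539684e+02  4.32915260e-01] 87.5625
B 0.3 1 [ 4.47283279e+02 -1.16805510e+02  4.37347844e-01] 51.75
B 0.3 2 [ 4.47633180e+02 -1.17567851e+02  4.29933222e-01] 156.6875
board [5.57329426e+02 1.36128975e+02 2.85076504e-01] 211.8125
board [5.57425144e+02 1.34758063e+02 2.84742469e-01] 1311.8125
jar [ 534.7553569 -306.1021969  106.       ]
crock [576.10987505 413.401187   180.        ]
jug [312.64481012 372.2027849  200.        ]
```

```bash
cat > go.py <<'E'
import sys,numpy as np
from bench import arm
from scipy.spatial.transform import Rotation as R
s=arm.read_state();r=R.from_quat(s["ee_rot"]);M=r.as_matrix()
t=np.array(list(map(float,sys.argv[1:4])));yaw=np.degrees(float(sys.argv[4]))
y0=np.degrees(np.arctan2(M[1,0],M[0,0]));d=(yaw-y0+90)%180-90
tgt=R.from_euler('z',y0+d,degrees=True)*R.from_euler('x',180,degrees=True)
print("t",s["clock"],"pos",s["position"].round(1),"yaw",y0.round(2),"w",round(s["gripper_width"],1),"F",round(s["grasp_force"],1),s["contact_force"].round(1))
print("shift cm, before turning",(M.T@(t-s["position"])/10).round(2),"after turning",(tgt.as_matrix().T@(t-s["position"])/10).round(2),"turn",np.degrees((r.inv()*tgt).as_rotvec()).round(2))
E
python3 go.py 429.5 -126 130 .437
cat > m2.py <<'E'
from h import *
T=pickle.load(open("top0.pkl","rb"))
def bm(p):
    b=boardm(p);c,s=np.cos(p[2]),np.sin(p[2]);f=lambda u,v:(p[0]+c*u-s*v,p[1]+s*u+c*v)
    return [b[0],box(*f(63+p[3],-31+p[4]),p[2]+np.pi/2+p[7],120,56,30,94),box(*f(31+p[5],63+p[6]),p[2]+p[8],120,56,30,94)]
print(*fit([T],[(195,310,105,240)],bm,[557.4,135.5,.285,0,0,0,0,0,0],[5,5,.1,4,4,4,4,.05,.05]))
E
python3 m2.py
```

```text
t 0.1 pos [ 248.8 -572.8  230.3] yaw -156.53 w 85.3 F 0.0 [-0.1  0.1 -0.1]
shift cm, before turning [-34.37  33.76  10.1 ] after turning [-35.28  32.83  10.03] turn [ 0.11 -0.   -1.57]
[ 5.57861782e+02  1.34415794e+02  2.78340316e-01  6.98206088e-03
  2.76013562e+00 -3.81045882e-01  6.10577138e+00 -1.08701916e-02
 -2.52526700e-03] 169.3125
```

View pics/c.png

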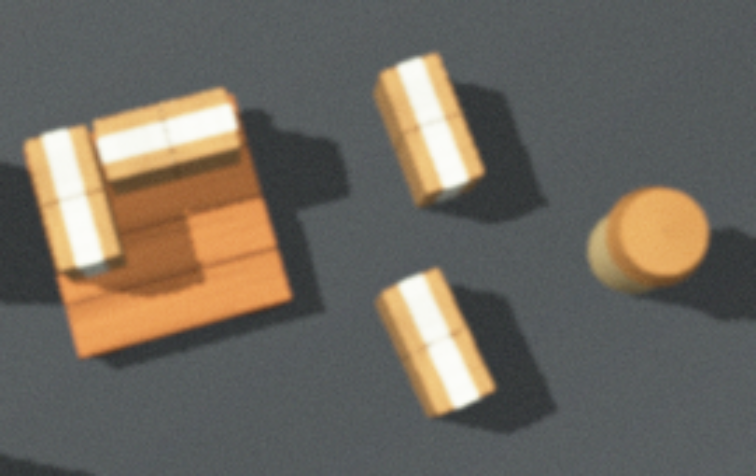

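The enlarged crop shows the fits agreeing with the picture. I start with the near loose carton (B).

Request:
drive_tool(
  deltas=[
    [[-2.9, 2.8, 0.8], [0, 0, 0]],
    [[-2.9, 2.8, 0.8], [0, 0, 0]],
    [[-2.9, 2.8, 0.8], [0, 0, 0]],
    [[-2.9, 2.8, 0.8], [0, 0, 0]],
    [[-2.9, 2.8, 0.8], [0, 0, 0]],
    [[-2.9, 2.8, 0.8], [0, 0, 0]],
    [[-2.9, 2.8, 0.8], [0, 0, 0]],
    [[-2.9, 2.8, 0.8], [0, 0, 0]],
    [[-2.9, 2.8, 0.8], [0, 0, 0]],
    [[-2.9, 2.8, 0.8], [0, 0, 0]],
    [[-2.9, 2.8, 0.8], [0, 0, 0]],
    [[-2.5, 2.9, 0.8], [0, 0, -1.57]],
  ],
  claw=8.54,
)

```text
clock: 1.3
position: [430.8, -125.4, 135.0]
ee_rot: [-0.217, 0.976, -0.0, 0.0]
contact_force: [-0.1, 0.3, -1.1]
gripper_width: 85.8
grasp_force: 0.0
```

```bash
python3 go.py 429.5 -126 17 .437
```

```text
t 1.3 pos [ 430.8 -125.4  135. ] yaw -154.89 w 85.8 F 0.0 [-0.1  0.3 -1.1]
shift cm, before turning [ 0.15  0.   11.8 ] after turning [ 0.14  0.   11.8 ] turn [-0.01  0.01  0.07]
```

Request:
drive_tool(
  deltas=[
    [[0.1, 0, 2], [0, 0, 0]],
    [[0, 0, 2], [0, 0, 0]],
    [[0, 0, 2], [0, 0, 0]],
    [[0, 0, 2], [0, 0, 0]],
    [[0, 0, 1.5], [0, 0, 0]],
    [[0, 0, 1.2], [0, 0, 0]],
    [[0, 0, 0.7], [0, 0, 0]],
    [[0, 0, 0.4], [0, 0, 0]],
    [[0, 0, 0], [0, 0, 0]],
  ],
)

```text
clock: 2.2
position: [429.2, -127.5, 17.0]
ee_rot: [-0.217, 0.976, 0.0, -0.0]
contact_force: [-0.6, 0.6, -0.6]
gripper_width: 85.7
grasp_force: 0.0
```

Request:
drive_tool(
  deltas=[
    [[0, 0, 0], [0, 0, 0]],
    [[0, 0, 0], [0, 0, 0]],
    [[0, 0, 0], [0, 0, 0]],
    [[0, 0, 0], [0, 0, 0]],
  ],
  claw=6.0,
)

```text
clock: 2.6
position: [429.5, -127.5, 17.6]
ee_rot: [-0.217, 0.976, -0.0, 0.0]
contact_force: [0.0, 1.0, -0.5]
gripper_width: 59.8
grasp_force: 0.0
```

Request:
drive_tool(
  deltas=[
    [[0, 0, 0], [0, 0, 0]],
    [[0, 0, 0], [0, 0, 0]],
  ],
  claw=5.6,
)

```text
clock: 2.8
position: [429.5, -127.4, 17.6]
ee_rot: [-0.217, 0.976, 0.0, 0.0]
contact_force: [0.1, 0.7, 3.4]
gripper_width: 56.3
grasp_force: 4.4
```

Request:
drive_tool(
  deltas=[
    [[0, 0, 0], [0, 0, 0]],
    [[0, 0, 0], [0, 0, 0]],
    [[0, 0, 0], [0, 0, 0]],
  ],
  claw=5.5,
)

```text
clock: 3.1
position: [429.5, -127.4, 17.7]
ee_rot: [-0.217, 0.976, -0.0, 0.0]
contact_force: [0.1, 0.9, 4.2]
gripper_width: 55.4
grasp_force: 36.6
```

Request:
drive_tool(
  deltas=[
    [[0, 0, 0], [0, 0, 0]],
    [[0, 0, 0], [0, 0, 0]],
  ],
  claw=5.54,
)

```text
clock: 3.3
position: [429.5, -127.4, 17.7]
ee_rot: [-0.217, 0.976, -0.0, 0.0]
contact_force: [-0.8, 1.0, 5.2]
gripper_width: 55.6
grasp_force: 36.6
```

Request:
drive_tool(
  deltas=[
    [[0, 0, 0], [0, 0, 0]],
    [[0, 0, 0], [0, 0, 0]],
  ],
  claw=5.58,
)

```text
clock: 3.5
position: [429.5, -127.5, 17.6]
ee_rot: [-0.217, 0.976, -0.0, 0.0]
contact_force: [-0.5, 1.2, 6.3]
gripper_width: 56.2
grasp_force: 18.9
```

Request:
drive_tool(
  deltas=[
    [[0, 0, -0.3], [0, 0, 0]],
    [[0, 0, -0.6], [0, 0, 0]],
    [[0, 0, -1], [0, 0, 0]],
    [[0, 0, -1.3], [0, 0, 0]],
    [[0, 0, -1.5], [0, 0, 0]],
    [[0, 0, -1.5], [0, 0, 0]],
    [[0, 0, -1.5], [0, 0, 0]],
    [[0, 0, -1.3], [0, 0, 0]],
    [[0, 0, -1], [0, 0, 0]],
    [[0, 0, -0.6], [0, 0, 0]],
    [[0, 0, -0.3], [0, 0, 0]],
    [[0, 0, 0], [0, 0, 0]],
  ],
)

```text
clock: 4.7
position: [429.3, -127.5, 126.4]
ee_rot: [-0.217, 0.976, 0.0, 0.0]
contact_force: [0.1, -0.1, -1.5]
gripper_width: 55.6
grasp_force: 18.2
```

```bash
python3 - <<'E'
from bench import get_image
import cv2,pickle
d=get_image("side");pickle.dump(d,open("s1.pkl","wb"));cv2.imwrite("pics/s1.png",cv2.resize(d["img"][100:260,160:400,::-1],None,fx=3,fy=3))
E
python3 go.py 494 130 127 1.852
```

```text
t 4.75 pos [ 429.1 -127.5  126. ] yaw -154.96 w 56.2 F 18.2 [-0.1 -0.1 -2.1]
shift cm, before turning [-16.78  20.58  -0.1 ] after turning [-22.93 -13.38  -0.1 ] turn [ 4.000e-02 -1.000e-02 -8.107e+01]
```

View pics/s1.png

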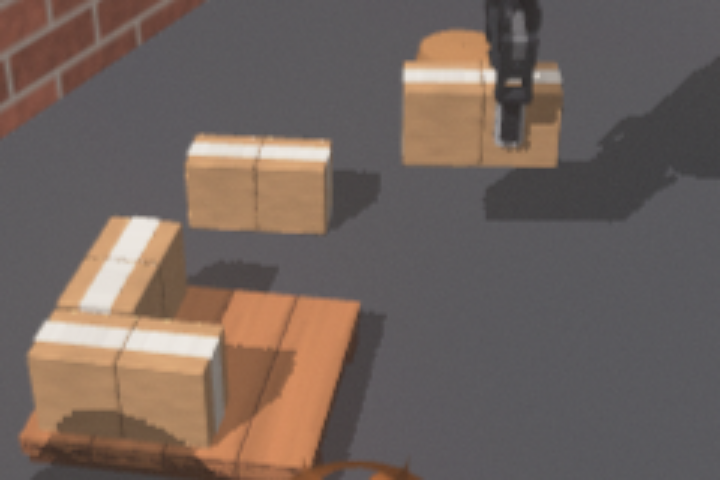

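The carton hangs level in the grip, held between its middle and the near end.

Request:
drive_tool(
  deltas=[
    [[-0.5, 0.6, 0], [0, 0, 0]],
    [[-1, 1.2, 0], [0, 0, 0]],
    [[-1.6, 2, 0], [0, 0, 0]],
    [[-1.8, 2.2, 0], [0, 0, 0]],
    [[-1.8, 2.2, 0], [0, 0, 0]],
    [[-1.8, 2.2, 0], [0, 0, 0]],
    [[-1.8, 2.2, 0], [0, 0, 0]],
    [[-1.8, 2.2, 0], [0, 0, 0]],
    [[-1.8, 2.2, 0], [0, 0, 0]],
    [[-1.5, 1.9, 0], [0, 0, 0]],
    [[-0.8, 1, 0], [0, 0, 0]],
    [[-0.36, 0.45, 0], [0, 0, 0]],
  ],
)

```text
clock: 5.95
position: [493.1, 128.1, 125.7]
ee_rot: [-0.218, 0.976, -0.0, -0.001]
contact_force: [-0.2, -0.1, -1.3]
gripper_width: 56.2
grasp_force: 18.2
```

Request:
drive_tool(
  deltas=[
    [[0, 0, 0], [0, 0, -3]],
    [[0, 0, 0], [0, 0, -6]],
    [[0, 0, 0], [0, 0, -8]],
    [[0, 0, 0], [0, 0, -8]],
    [[0, 0, 0], [0, 0, -8]],
    [[0, 0, 0], [0, 0, -8]],
    [[0, 0, 0], [0, 0, -8]],
    [[0, 0, 0], [0, 0, -8]],
    [[0, 0, 0], [0, 0, -8]],
    [[0, 0, 0], [0, 0, -8]],
    [[0, 0, 0], [0, 0, -6]],
    [[0, 0, 0], [0, 0, -2.1]],
  ],
)

```text
clock: 7.15
position: [492.7, 126.0, 126.0]
ee_rot: [0.8, -0.6, -0.0, 0.001]
contact_force: [0.3, -0.8, -1.4]
gripper_width: 55.6
grasp_force: 18.3
```

```bash
python3 go.py 492.9 127 54 1.852
```

```text
t 7.15 pos [492.7 126.  126. ] yaw -73.77 w 55.6 F 18.3 [ 0.3 -0.8 -1.4]
shift cm, before turning [-0.09 -0.05  7.2 ] after turning [-0.09 -0.04  7.2 ] turn [ 0.06 -0.01  0.12]
```

Request:
drive_tool(
  deltas=[
    [[-0.09, -0.05, 0.4], [0, 0, 0.1]],
    [[0, 0, 0.8], [0, 0, 0]],
    [[0, 0, 1.2], [0, 0, 0]],
    [[0, 0, 1.3], [0, 0, 0]],
    [[0, 0, 1.2], [0, 0, 0]],
    [[0, 0, 0.9], [0, 0, 0]],
    [[0, 0, 0.6], [0, 0, 0]],
    [[0, 0, 0.4], [0, 0, 0]],
    [[0, 0, 0.2], [0, 0, 0]],
    [[0, 0, 0], [0, 0, 0]],
  ],
)

```text
clock: 8.15
position: [493.6, 128.0, 56.3]
ee_rot: [0.799, -0.601, 0.0, -0.0]
contact_force: [0.1, -1.4, -1.7]
gripper_width: 55.6
grasp_force: 18.3
```

```bash
python3 go.py 492.9 127 48 1.852
python3 - <<'E'
from bench import get_image
import cv2,pickle,numpy as np
a=get_image("side")["img"][150:270,150:330,::-1];b=get_image("top")["img"][110:240,190:330,::-1]
cv2.imwrite("pics/p1.png",np.hstack([cv2.resize(a,(400,267)),cv2.resize(b,(288,267))]))
E
```

```text
t 8.15 pos [493.6 128.   56.3] yaw -73.95 w 55.6 F 18.3 [ 0.1 -1.4 -1.7]
shift cm, before turning [0.08 0.09 0.83] after turning [0.08 0.09 0.83] turn [-0.01 -0.   -0.06]
```

View pics/p1.png

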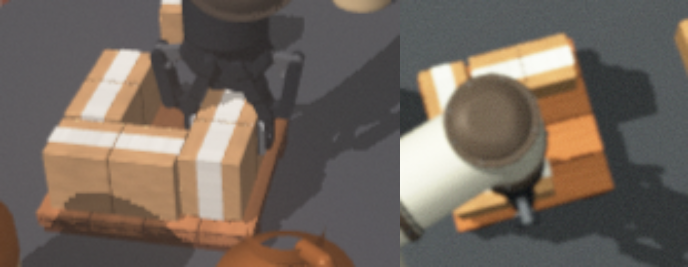

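The carton is above its place, and the gap to the left carton looks tight at about (180,180). I ease it 3 mm outward before landing.

Request:
drive_tool(
  deltas=[
    [[0.08, 0.3, 0], [0, 0, 0]],
    [[0, 0, 0.15], [0, 0, 0]],
    [[0, 0, 0.15], [0, 0, 0]],
    [[0, 0, 0.1], [0, 0, 0]],
    [[0, 0, 0.1], [0, 0, 0]],
    [[0, 0, 0.1], [0, 0, 0]],
    [[0, 0, 0.05], [0, 0, 0]],
    [[0, 0, 0.05], [0, 0, 0]],
    [[0, 0, 0], [0, 0, 0]],
  ],
)

```text
clock: 9.15
position: [490.8, 126.4, 49.2]
ee_rot: [0.799, -0.601, -0.0, 0.0]
contact_force: [-0.2, -0.4, -1.3]
gripper_width: 55.8
grasp_force: 18.3
```

Request:
drive_tool(
  deltas=[
    [[0, 0, 0.05], [0, 0, 0]],
    [[0, 0, 0.05], [0, 0, 0]],
    [[0, 0, 0], [0, 0, 0]],
  ],
)

```text
clock: 9.45
position: [490.8, 126.4, 48.3]
ee_rot: [0.799, -0.601, -0.0, 0.0]
contact_force: [-0.2, 1.1, -1.4]
gripper_width: 56.0
grasp_force: 18.3
```

Request:
drive_tool(
  deltas=[
    [[0, 0, 0.04], [0, 0, 0]],
    [[0, 0, 0.04], [0, 0, 0]],
    [[0, 0, 0.04], [0, 0, 0]],
    [[0, 0, 0], [0, 0, 0]],
  ],
)

```text
clock: 9.85
position: [490.8, 126.4, 47.6]
ee_rot: [0.799, -0.601, 0.0, -0.0]
contact_force: [-2.5, 0.3, 4.0]
gripper_width: 55.5
grasp_force: 18.8
```

Request:
drive_tool(
  deltas=[
    [[0, 0, 0.02], [0, 0, 0]],
    [[0, 0, 0], [0, 0, 0]],
  ],
)

```text
clock: 10.05
position: [490.8, 126.4, 47.6]
ee_rot: [0.799, -0.601, 0.0, -0.0]
contact_force: [-2.7, 0.1, 5.1]
gripper_width: 56.1
grasp_force: 19.0
```

Request:
drive_tool(
  deltas=[
    [[0, 0, 0], [0, 0, 0]],
    [[0, 0, 0], [0, 0, 0]],
    [[0, 0, 0], [0, 0, 0]],
  ],
  claw=5.8,
)

```text
clock: 10.35
position: [490.9, 126.5, 46.8]
ee_rot: [0.799, -0.601, 0.0, -0.0]
contact_force: [-0.4, 0.6, -0.3]
gripper_width: 58.2
grasp_force: 0.0
```

Request:
drive_tool(
  deltas=[
    [[0, 0, 0], [0, 0, 0]],
    [[0, 0, 0], [0, 0, 0]],
    [[0, 0, 0], [0, 0, 0]],
    [[0, 0, 0], [0, 0, 0]],
  ],
  claw=7.6,
)

```text
clock: 10.75
position: [490.8, 126.4, 46.9]
ee_rot: [0.799, -0.601, 0.0, -0.0]
contact_force: [0.3, -0.4, -0.3]
gripper_width: 75.9
grasp_force: 0.0
```

Request:
drive_tool(
  deltas=[
    [[0, 0, -0.5], [0, 0, 0]],
    [[0, 0, -1], [0, 0, 0]],
    [[0, 0, -1.5], [0, 0, 0]],
    [[0, 0, -2], [0, 0, 0]],
    [[0, 0, -2], [0, 0, 0]],
    [[0, 0, -2], [0, 0, 0]],
    [[0, 0, -2], [0, 0, 0]],
    [[0, 0, -1], [0, 0, 0]],
  ],
)

```text
clock: 11.55
position: [491.7, 126.8, 169.7]
ee_rot: [0.799, -0.601, 0.001, -0.002]
contact_force: [-0.6, 1.4, 0.8]
gripper_width: 76.3
grasp_force: 0.0
```

```bash
python3 go.py 665.9 -107.1 140 .370
```

```text
t 11.55 pos [491.7 126.8 169.7] yaw -73.93 w 76.3 F 0.0 [-0.6  1.4  0.8]
shift cm, before turning [ 27.3  -10.25   2.99] after turning [ -7.78 -28.1    2.97] turn [-0.17  0.22 84.87]
```

Request:
drive_tool(
  deltas=[
    [[1.5, -0.6, 0], [0, 0, 0]],
    [[2.5, -0.9, 0], [0, 0, 0]],
    [[2.5, -0.9, 0], [0, 0, 0]],
    [[2.5, -0.9, 0], [0, 0, 0]],
    [[2.5, -0.9, 0], [0, 0, 0]],
    [[2.5, -0.9, 0], [0, 0, 0]],
    [[2.5, -0.9, 0], [0, 0, 0]],
    [[2.5, -0.9, 0], [0, 0, 0]],
    [[2.5, -0.9, 0.5], [0, 0, 0]],
    [[2.5, -0.9, 1], [0, 0, 0]],
    [[2.0, -0.9, 1], [0, 0, 0]],
    [[1.3, -0.65, 0.5], [0, 0, 0]],
  ],
  claw=8.54,
)

```text
clock: 12.75
position: [664.7, -108.9, 135.5]
ee_rot: [0.798, -0.602, -0.001, 0.001]
contact_force: [-0.1, 0.1, 0.5]
gripper_width: 85.5
grasp_force: 0.0
```

Request:
drive_tool(
  deltas=[
    [[0, 0, 0], [0, 0, 4]],
    [[0, 0, 0], [0, 0, 7]],
    [[0, 0, 0], [0, 0, 8]],
    [[0, 0, 0], [0, 0, 8]],
    [[0, 0, 0], [0, 0, 8]],
    [[0, 0, 0], [0, 0, 8]],
    [[0, 0, 0], [0, 0, 8]],
    [[0, 0, 0], [0, 0, 8]],
    [[0, 0, 0], [0, 0, 8]],
    [[0, 0, 0], [0, 0, 8]],
    [[0, 0, 0], [0, 0, 7]],
    [[0, 0, 0], [0, 0, 2.9]],
  ],
)

```text
clock: 13.95
position: [664.7, -107.3, 137.1]
ee_rot: [-0.182, 0.983, 0.0, -0.0]
contact_force: [0.2, -0.1, -0.7]
gripper_width: 85.7
grasp_force: 0.0
```

```bash
python3 go.py 665.9 -107.1 17 .370
```

```text
t 13.95 pos [ 664.7 -107.3  137.1] yaw -159.02 w 85.7 F 0.0 [ 0.2 -0.1 -0.7]
shift cm, before turning [-0.12 -0.03 12.01] after turning [-0.12 -0.03 12.01] turn [ 0.01 -0.01 -0.21]
```

Request:
drive_tool(
  deltas=[
    [[-0.1, 0, 2], [0, 0, -0.2]],
    [[0, 0, 2], [0, 0, 0]],
    [[0, 0, 2], [0, 0, 0]],
    [[0, 0, 2], [0, 0, 0]],
    [[0, 0, 1.6], [0, 0, 0]],
    [[0, 0, 1.2], [0, 0, 0]],
    [[0, 0, 0.8], [0, 0, 0]],
    [[0, 0, 0.4], [0, 0, 0]],
    [[0, 0, 0], [0, 0, 0]],
  ],
)

```text
clock: 14.85
position: [665.7, -107.2, 16.8]
ee_rot: [-0.185, 0.983, -0.0, -0.0]
contact_force: [-1.0, 0.2, -0.0]
gripper_width: 85.6
grasp_force: 0.0
```

Request:
drive_tool(
  deltas=[
    [[0, 0, 0], [0, 0, 0]],
    [[0, 0, 0], [0, 0, 0]],
    [[0, 0, 0], [0, 0, 0]],
    [[0, 0, 0], [0, 0, 0]],
  ],
  claw=6.0,
)

```text
clock: 15.25
position: [665.9, -107.3, 17.4]
ee_rot: [-0.185, 0.983, -0.0, 0.0]
contact_force: [-0.7, 0.1, -0.0]
gripper_width: 59.9
grasp_force: 0.0
```

Request:
drive_tool(
  deltas=[
    [[0, 0, 0], [0, 0, 0]],
    [[0, 0, 0], [0, 0, 0]],
    [[0, 0, 0], [0, 0, 0]],
  ],
  claw=5.6,
)

```text
clock: 15.55
position: [666.0, -107.4, 17.4]
ee_rot: [-0.185, 0.983, -0.0, 0.0]
contact_force: [-0.3, -0.5, 2.7]
gripper_width: 56.4
grasp_force: 5.4
```

Request:
drive_tool(
  deltas=[
    [[0, 0, 0], [0, 0, 0]],
    [[0, 0, 0], [0, 0, 0]],
    [[0, 0, 0], [0, 0, 0]],
  ],
  claw=5.56,
)

```text
clock: 15.85
position: [666.1, -107.4, 17.5]
ee_rot: [-0.185, 0.983, -0.0, 0.0]
contact_force: [-0.7, -1.1, 4.6]
gripper_width: 55.8
grasp_force: 17.1
```

```bash
cat > n.py <<'E'
from h import *
from bench import get_image
T=get_image("top");pickle.dump(T,open("t2.pkl","wb"));cv2.imwrite("pics/t2.png",cv2.resize(T["img"][100:240,190:390,::-1],None,fx=3.5,fy=3.5))
E
python3 n.py
```

```text
(no output)
```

View pics/t2.png

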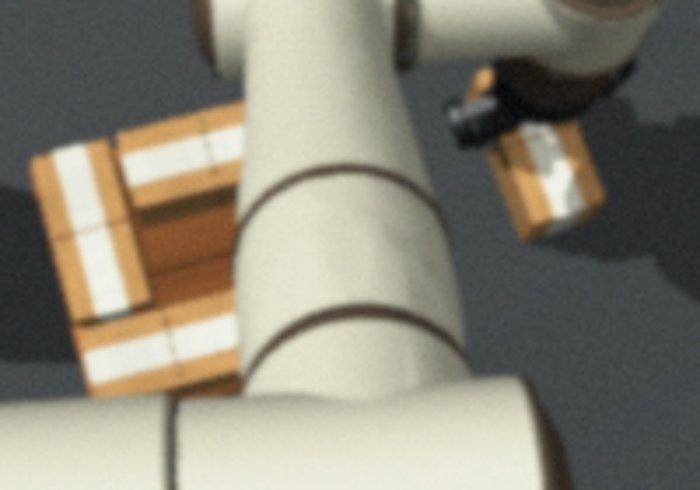

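Request:
drive_tool(
  deltas=[
    [[0, 0, -0.3], [0, 0, 0]],
    [[0, 0, -0.6], [0, 0, 0]],
    [[0, 0, -1], [0, 0, 0]],
    [[0, 0, -1.3], [0, 0, 0]],
    [[0, 0, -1.5], [0, 0, 0]],
    [[0, 0, -1.5], [0, 0, 0]],
    [[0, 0, -1.5], [0, 0, 0]],
    [[0, 0, -1.3], [0, 0, 0]],
    [[0, 0, -1], [0, 0, 0]],
    [[0, 0, -0.7], [0, 0, 0]],
    [[0, 0, -0.5], [0, 0, 0]],
    [[0, 0, -0.3], [0, 0, 0]],
  ],
)

```text
clock: 17.1
position: [665.6, -107.3, 132.0]
ee_rot: [-0.185, 0.983, 0.0, -0.0]
contact_force: [0.5, -0.1, -1.8]
gripper_width: 55.9
grasp_force: 17.3
```

```bash
python3 go.py 564.5 71.7 129 .282
python3 - <<'E'
from h import *
T=pickle.load(open("t2.pkl","rb"));c,s=np.cos(.282),np.sin(.282)
for n,u,v in(("near",174,347),("left",93,232),("far",210,147),("nearLend_outercorner",92,397),("leftTopL",32,160)):
    w=ray(T,190+(u+.5)/3.5-.5,100+(v+.5)/3.5-.5,94)[:2];d=w-[557.6,135.2];print(n,w.round(1),"board",(np.array([c*d[0]+s*d[1],-s*d[0]+c*d[1]])).round(1))
E
```

```text
t 17.1 pos [ 665.6 -107.3  132. ] yaw -158.65 w 55.9 F 17.3 [ 0.5 -0.1 -1.8]
shift cm, before turning [ 2.9  20.35  0.31] after turning [ 4.73 20.    0.3 ] turn [ 0.01 -0.02  5.19]
near [484.3 145.4] board [-67.6  30.2]
left [565.  203.3] board [26.  63.4]
far [626.6 122.6] board [ 62.8 -31.3]
nearLend_outercorner [449.  201.3] board [-85.9  93.7]
leftTopL [616.  247.3] board [87.3 91.4]
```

Request:
drive_tool(
  deltas=[
    [[0.1, 0.6, 0], [0, 0, 0]],
    [[0.2, 1.2, 0], [0, 0, 0]],
    [[0.3, 1.9, 0], [0, 0, 0]],
    [[0.3, 2.2, 0], [0, 0, 0]],
    [[0.3, 2.2, 0], [0, 0, 0]],
    [[0.3, 2.2, 0], [0, 0, 0]],
    [[0.3, 2.2, 0], [0, 0, 0]],
    [[0.3, 2.2, 0], [0, 0, 0]],
    [[0.3, 2.2, 0], [0, 0, 0]],
    [[0.3, 1.8, 0], [0, 0, 0]],
    [[0.2, 1, 0], [0, 0, 0]],
    [[0.1, 0.5, 0], [0, 0, 0]],
  ],
)

```text
clock: 18.3
position: [563.3, 70.9, 131.8]
ee_rot: [-0.186, 0.983, -0.0, -0.0]
contact_force: [0.5, 0.1, -1.7]
gripper_width: 55.9
grasp_force: 17.4
```

Request:
drive_tool(
  deltas=[
    [[0, 0, 0], [0, 0, 2]],
    [[0, 0, 0], [0, 0, 2.2]],
    [[0, 0, 0], [0, 0, 1]],
    [[0, 0, 0], [0, 0, 0]],
  ],
)

```text
clock: 18.7
position: [564.3, 69.6, 131.8]
ee_rot: [-0.14, 0.99, -0.0, -0.0]
contact_force: [-0.7, 0.1, -1.8]
gripper_width: 55.9
grasp_force: 17.3
```

```bash
python3 go.py 563.9 70 56 .282
```

```text
t 18.7 pos [564.3  69.6 131.8] yaw -163.86 w 55.9 F 17.3 [-0.7  0.1 -1.8]
shift cm, before turning [0.02 0.04 7.58] after turning [0.02 0.04 7.58] turn [-0.01 -0.01 -0.02]
```

Request:
drive_tool(
  deltas=[
    [[0, 0, 0.4], [0, 0, 0]],
    [[0, 0, 0.6], [0, 0, 0]],
    [[0, 0, 0.4], [0, 0, 0]],
    [[0, 0, 0], [0, 0, 0]],
    [[0, 0, 0], [0, 0, 0]],
  ],
)

```text
clock: 19.2
position: [564.2, 69.9, 117.7]
ee_rot: [-0.141, 0.99, -0.0, -0.0]
contact_force: [-0.0, -0.0, -1.9]
gripper_width: 56.1
grasp_force: 17.3
```

```bash
python3 go.py 563.9 70 56 .282
python3 - <<'E'
from bench import get_image
import cv2,pickle,numpy as np
a=get_image("side")["img"][130:260,150:310,::-1];d=get_image("top");pickle.dump(d,open("t3.pkl","wb"));b=d["img"][110:240,190:330,::-1]
cv2.imwrite("pics/p2.png",np.hstack([cv2.resize(a,None,fx=2.6,fy=2.6),cv2.resize(b,None,fx=2.6,fy=2.6)]))
E
```

```text
t 19.2 pos [564.2  69.9 117.7] yaw -163.84 w 56.1 F 17.3 [-0.  -0.  -1.9]
shift cm, before turning [0.02 0.02 6.17] after turning [0.03 0.02 6.17] turn [-0.01 -0.03 -0.  ]
```

View pics/p2.png

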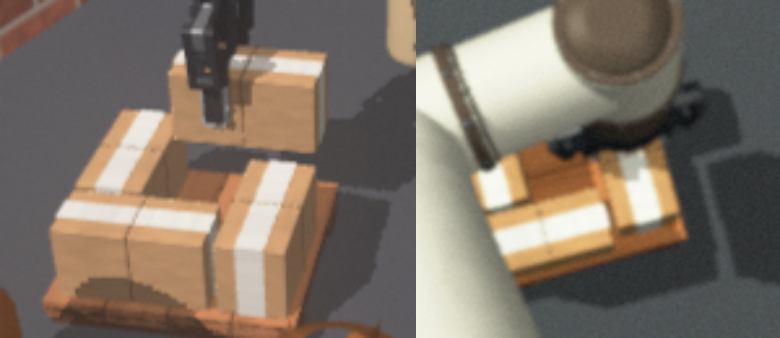

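Run:
```python
from h import *
T=pickle.load(open("t3.pkl","rb"));c,s=np.cos(.282),np.sin(.282)
for n,u,v,z in(("held inner near",618,231,164),("held outer near",674,215,164),("near inner right",600,203,94),("near outer right",614,243,94),("board corner",688,238,30)):
    w=ray(T,190+(u-416+.5)/2.6-.5,110+(v+.5)/2.6-.5,z)[:2];d=w-[557.6,135.2];print(n,w.round(1),"board",(np.array([c*d[0]+s*d[1],-s*d[0]+c*d[1]])).round(1))
```

```text
held inner near [475.3  75.8] board [-95.6 -34.1]
held outer near [489.8  27. ] board [-95.2 -85.1]
near inner right [511.8  94.6] board [-55.3 -26.3]
near outer right [474.2  81.1] board [-95.2 -28.8]
board corner [488.4   9.7] board [-101.3 -101.3]
```

The pictures show the held carton level, and the measured corners leave it about 6 mm clear of the near carton. I lower it.

Request:
drive_tool(
  deltas=[
    [[0, 0, 0.5], [0, 0, 0]],
    [[0, 0, 0.8], [0, 0, 0]],
    [[0, 0, 1], [0, 0, 0]],
    [[0, 0, 1], [0, 0, 0]],
    [[0, 0, 1], [0, 0, 0]],
    [[0, 0, 0.8], [0, 0, 0]],
    [[0, 0, 0.5], [0, 0, 0]],
    [[0, 0, 0.4], [0, 0, 0]],
    [[0, 0, 0.2], [0, 0, 0]],
    [[0, 0, 0], [0, 0, 0]],
  ],
)

```text
clock: 20.3
position: [564.3, 70.0, 55.8]
ee_rot: [-0.14, 0.99, -0.0, 0.0]
contact_force: [0.0, -0.9, -1.6]
gripper_width: 55.9
grasp_force: 17.4
```

Request:
drive_tool(
  deltas=[
    [[0, 0, 0.15], [0, 0, 0]],
    [[0, 0, 0.1], [0, 0, 0]],
    [[0, 0, 0.1], [0, 0, 0]],
    [[0, 0, 0.1], [0, 0, 0]],
    [[0, 0, 0.05], [0, 0, 0]],
    [[0, 0, 0.05], [0, 0, 0]],
    [[0, 0, 0.05], [0, 0, 0]],
    [[0, 0, 0], [0, 0, 0]],
  ],
)

```text
clock: 21.1
position: [564.2, 69.9, 49.8]
ee_rot: [-0.14, 0.99, -0.0, -0.0]
contact_force: [-0.0, 0.7, -1.5]
gripper_width: 55.9
grasp_force: 17.4
```

Request:
drive_tool(
  deltas=[
    [[0, 0, 0.05], [0, 0, 0]],
    [[0, 0, 0.05], [0, 0, 0]],
    [[0, 0, 0.04], [0, 0, 0]],
    [[0, 0, 0.04], [0, 0, 0]],
    [[0, 0, 0], [0, 0, 0]],
  ],
)

```text
clock: 21.6
position: [564.2, 69.9, 48.0]
ee_rot: [-0.14, 0.99, -0.0, -0.0]
contact_force: [-0.8, -1.1, -1.2]
gripper_width: 56.0
grasp_force: 17.4
```

Request:
drive_tool(
  deltas=[
    [[0, 0, 0.03], [0, 0, 0]],
    [[0, 0, 0.03], [0, 0, 0]],
    [[0, 0, 0], [0, 0, 0]],
  ],
)

```text
clock: 21.9
position: [564.2, 69.9, 47.5]
ee_rot: [-0.14, 0.99, -0.0, -0.0]
contact_force: [-0.3, -0.1, -2.1]
gripper_width: 55.8
grasp_force: 17.4
```

Request:
drive_tool(
  deltas=[
    [[0, 0, 0.03], [0, 0, 0]],
    [[0, 0, 0.03], [0, 0, 0]],
    [[0, 0, 0], [0, 0, 0]],
  ],
)

```text
clock: 22.2
position: [564.3, 69.9, 47.3]
ee_rot: [-0.14, 0.99, -0.0, 0.0]
contact_force: [-1.0, 0.1, 2.1]
gripper_width: 55.5
grasp_force: 17.8
```

Contact has been made gently, so I release and rise.

Request:
drive_tool(
  deltas=[
    [[0, 0, 0.03], [0, 0, 0]],
    [[0, 0, 0], [0, 0, 0]],
  ],
)

```text
clock: 22.4
position: [564.3, 70.0, 47.3]
ee_rot: [-0.141, 0.99, -0.0, 0.0]
contact_force: [-3.1, 0.7, 6.4]
gripper_width: 55.8
grasp_force: 18.1
```

Request:
drive_tool(
  deltas=[
    [[0, 0, 0], [0, 0, 0]],
    [[0, 0, 0], [0, 0, 0]],
    [[0, 0, 0], [0, 0, 0]],
  ],
  claw=5.8,
)

```text
clock: 22.7
position: [564.4, 69.9, 46.4]
ee_rot: [-0.14, 0.99, 0.0, 0.0]
contact_force: [-0.9, 0.7, 0.3]
gripper_width: 57.8
grasp_force: 0.0
```

Request:
drive_tool(
  deltas=[
    [[0, 0, 0], [0, 0, 0]],
    [[0, 0, 0], [0, 0, 0]],
    [[0, 0, 0], [0, 0, 0]],
    [[0, 0, 0], [0, 0, 0]],
  ],
  claw=7.6,
)

```text
clock: 23.1
position: [564.2, 70.0, 46.6]
ee_rot: [-0.14, 0.99, -0.0, -0.0]
contact_force: [-0.6, 0.2, -0.1]
gripper_width: 75.9
grasp_force: 0.0
```

Request:
drive_tool(
  deltas=[
    [[0, 0, -0.5], [0, 0, 0]],
    [[0, 0, -1], [0, 0, 0]],
    [[0, 0, -1.5], [0, 0, 0]],
    [[0, 0, -2], [0, 0, 0]],
    [[0, 0, -2], [0, 0, 0]],
    [[0, 0, -2], [0, 0, 0]],
    [[0, 0, -2], [0, 0, 0]],
    [[0, 0, -2], [0, 0, 0]],
    [[0, 0, -1], [0, 0, 0]],
  ],
)

```text
clock: 24.0
position: [565.2, 70.2, 189.6]
ee_rot: [-0.141, 0.99, 0.0, 0.002]
contact_force: [-0.2, 0.0, -0.8]
gripper_width: 75.7
grasp_force: 0.0
```

Request:
drive_tool(
  deltas=[
    [[1, -2, 0], [0, 0, 0]],
    [[1, -3, 0], [0, 0, 0]],
    [[1, -3, 0], [0, 0, 0]],
    [[1, -3, 0], [0, 0, 0]],
    [[1, -3, 0], [0, 0, 0]],
    [[1, -3, 0], [0, 0, 0]],
    [[1, -3, 0], [0, 0, 0]],
    [[1, -2, 0], [0, 0, 0]],
    [[0, -1, 0], [0, 0, 0]],
    [[0, 0, 0], [0, 0, 0]],
    [[0, 0, 0], [0, 0, 0]],
  ],
)

```text
clock: 25.1
position: [551.5, -172.7, 186.5]
ee_rot: [-0.141, 0.99, 0.0, -0.0]
contact_force: [-0.1, 0.6, 0.2]
gripper_width: 76.4
grasp_force: 0.0
```

Run:
```python
from bench import get_image,arm
import cv2,pickle,numpy as np
a=get_image("side")["img"][150:270,150:310,::-1];d=get_image("top");pickle.dump(d,open("t4.pkl","wb"));b=d["img"][110:230,190:330,::-1]
cv2.imwrite("pics/p3.png",np.hstack([cv2.resize(a,None,fx=2.6,fy=2.6),cv2.resize(b,None,fx=2.6,fy=2.6)]))
print(arm.read_state()["clock"])
```

```text
25.2
```

View pics/p3.png

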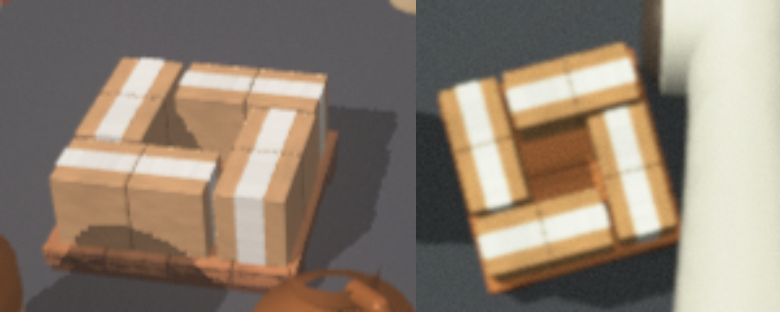

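The pinwheel is complete, with carton centres at about near (544,232), right (634,168), left (482,145) and far (571,75). I check these in numbers, then hand in.

Run:
```python
from h import *
from bench import arm
T=pickle.load(open("t4.pkl","rb"));c,s=np.cos(.282),np.sin(.282);ok=True
for n,u,v,g in(("near",544,232,(-63,31)),("right",634,168,(-31,-63)),("left",482,145,(31,63)),("far",571,75,(63,-31))):
    w=ray(T,190+(u-416+.5)/2.6-.5,110+(v+.5)/2.6-.5,94)[:2];d=w-[557.6,135.2];b=np.array([c*d[0]+s*d[1],-s*d[0]+c*d[1]]);e=b-g;print(n,e.round(1));ok&=np.hypot(*e)<11
if ok: print(arm.job_done())
```

```text
near [-4.6  0.3]
right [-0.8 -2.9]
left [-3.1  2.8]
far [ 7.6 -1.6]
the job is handed in; nothing more can be done
None
```

Both loose cartons are in the two empty places and the pinwheel is complete. By my measurement from the final image, all four middles lie within about 8 mm of their places. The job is handed in at 25 s on the clock, but no verdict came back.

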